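# Collect cast levelling feet in the corner of a tilted tote

### The job

Lift the freshly cast levelling foot by its stud out of its pink mould and set it down upright on the floor of the blue parts tote, lowering it below the rim before letting go. Then take the tote by its grip fin and raise that corner, to a slope of about 30 degrees, until all three feet have slid together into the yellow-marked corner opposite. Finish still holding the tote tilted and still, carried by the gripper with at most its low corner on the bench top and leaning on nothing else, and leave the tape roll and the two bottles where they are.

Things in the scene. Friction and masses are not known exactly. Their poses are not given: they have to be found in the camera images.
- foot_cast: The levelling foot just cast, loose in the mould, stud up: white puck, 41 mm diameter, 18 mm tall, with an upright steel stud: hexagon collar 19 mm wide to 24 mm height, then round 12 mm stud to 52 mm total height; about 80 g. Origin: centre of the underside, z along the stud, in the mould 13 mm above the bench, the puck flush with the mould's top
- foot_1: A finished levelling foot already standing in the tote, same shape: white puck, 41 mm diameter, 18 mm tall, with an upright steel stud: hexagon collar 19 mm wide to 24 mm height, then round 12 mm stud to 52 mm total height; about 80 g. Origin: centre of the underside, z along the stud
- foot_2: Another finished levelling foot already standing in the tote, same shape: white puck, 41 mm diameter, 18 mm tall, with an upright steel stud: hexagon collar 19 mm wide to 24 mm height, then round 12 mm stud to 52 mm total height; about 80 g. Origin: centre of the underside, z along the stud
- mould: Round pink silicone mould, 84 mm diameter, 32 mm high, stuck to the bench, open on top; round cavity about 46 mm wide with its floor 13 mm above the bench. Origin: centre of the underside
- tote: Blue square plastic tote, 170 x 170 mm outside, walls 40 mm high and 4 mm thick, floor 4 mm thick, 0.3 kg, loose. Origin: centre of the underside, z up; x runs along the DIAGONAL to the corner with the grip fin. Outer corners lie 120 mm from the origin along +-x and +-y. Two feet start inside, in the +x half near the fin; the half towards the yellow corner is free
- tote_handle (a point): Grip point on the tote's fin, 148 mm from the tote's centre along its x, 38 mm above its underside. The fin is an upright plate that stands out from the +x corner: 12 mm thick (along y), from x = 120 to 178 mm, top edge 48 mm and lower edge 14 mm above the underside
- tote_corner (a point): Inner floor corner of the tote where the feet shall collect, marked by yellow strips on the rim: 114.5 mm from the tote's centre along -x, 4 mm above its underside. The floor is slick: the feet start to slide at a slope of 8 to 13 degrees, along the walls at up to about 20
- tape: Bystander: black roll of tape lying flat, 59 mm across, 19 mm high. Origin: centre of the underside
- blue_bottle: Bystander: small blue pigment bottle with white nozzle cap, 38 mm diameter, 100 mm tall. Origin: centre of the underside
- spray_bottle: Bystander: white bottle with pink cap, 52 mm diameter, 165 mm tall. Origin: centre of the underside
Things that resemble listed ones, but are neither listed nor needed, are in the scene too. What is shaped like the foot_cast but green or purple is not meant. Leave any green look-alike of the foot_1 alone.

How it is judged:
By the outcome, as a careful person would: the job done as asked, in the order asked, and still so for the second after the job is handed in, while the arm keeps its last pose, push and grip.
It also fails if it takes over 54 s, if anything falls off the work surface, if the arm or the gripper's body presses on something with over 40 N, if the wrist force passes 120 N, or if a joint passes its speed limit or range.

### The arm

A 7-joint arm with a two-finger parallel gripper is mounted at the origin on a cart in front of the work surface, level with it; the furniture and walls round the work are solid. World frame = base frame: x ahead of the robot, y to its left, z up, the work surface at z = 0. Lengths are in m, angles in rad, forces in N, time in s.
With the tool pointing down it reaches from about 0.425 to 0.8 m from the base axis. Payload 8.3 kg.
Tool frame: the origin (TCP) lies midway between the tips of the shut fingers; the grasp point (between the pads) lies 19 mm behind it; z points along the fingers, y is the line along which they close (so a half turn about z gives the same grasp; the last joint's range is limited). The gripper opens to 85 mm and grips with 20 to 120 N. Pads are 22 mm wide; open, the fingers measure 114 mm over their backs; the gripper's body (76 mm by 85 mm) begins 54 mm behind the grasp point. The pads swing forward as they close: fully open they stand 13 mm farther back than shut.
Start: joints at [1.175, 0.383, 0.016, 1.37, -0.006, 1.388, -0.046], TCP at [0.204, -0.591, 0.231] pointing down, gripper open.
Joint ranges: [-2.95, 2.95], [-0.25, 2.06], [-1.52, 1.56], [0.18, 2.33], [-1.44, 4.58], [0.02, 2.06], [-3.01, 3.01]. Speed limits (rad/s): [2.39, 2.39, 3.01, 3.01, 3.14, 3.14, 3.14].

### API

Orientations are given as a 3x3 rotation matrix whose columns are the frame's x, y, z axes.
In Python, from plant import manip gives the robot as it stands.
- The arm moves only by the tool jog_arm, never from a script. Its argument "rows" is text: rows parted by semicolons, each of 5 numbers parted by spaces: the finger opening in mm, from 0 to 85.4, then the shift along the world's x, y, z in mm, then the turn about the world's z in rad. In form: fingers x y z roll; .... A call has 1 to 10 rows; each row is the pose to reach, as a shift and turn from the pose commanded when the call began; what a row does not reach only later rows make up. A row lasts 1/8 s, in which the tool goes at most 62.5 mm and 10.7 degrees, less where a joint would pass 70% of its speed; a pose out of reach is approached as far as the arm can. A call with a gripper value outside its range is refused whole. The fingers move at their own pace and stop on an object; the grip force is fixed at half the most. Time passes only in rows, so rows that repeat a pose let the fingers close. It gives the time, the measured TCP pose, the force, the opening and the grip force at its end, in the units of the state.
- manip.read_state(): the state, without advancing time (a new reading comes with each control period).
- manip.snapshot(name): name is "side" or "top"; returns the picture (420x560x3 uint8, red, green, blue); there is no depth.
- manip.get_calibration(name): a dict with "intrinsics" (3x3 intrinsics, pixels), "k1" (the pictures are not rectified: a ray, as slopes to the right and down, at radius r is drawn at 1 + k1 r^2 times it, then the intrinsics apply), "T" (4x4, takes a point from camera to world coordinates). Camera axes: x right, y down, z forward; pixel columns grow to the right and rows downward; lengths in m; the calibration is good to about 2 mm. A picture is of the moment at which its call begins. get_calibration takes no time and is no camera call.
- manip.sign_off(): hands the job in; it is judged then, once.
Trained networks look in the newest picture that a camera, given by its name, has taken for a name from the list of things; names that differ only in an ending like _2 or _b are one class to them, and where a whole thing is asked for, a point or a joint stands for the part that bears it (a point fixed in the world has none). Each returns a list of dicts, best first, with "confidence" (0 to 1); they miss things now and then, are a little off and sometimes report something else, mostly with a low value. They report only what shows in the picture. A call takes as long as a camera call. They do not tell look-alikes from the thing itself.
- manip.look_for(camera, query): "position" ([x, y, z] in m, in the coordinates of the camera as it stood for that picture, good to about 4 mm: the middle of the surface that is visible of it).
- manip.cut_out(camera, query): "mask" (420x560 bool, what is visible of it).
- manip.pinpoint(camera, query): "position" ([x, y, z] in m, in the coordinates of the camera as it stood for that picture, good to about 4 mm: a listed point, or the origin of a listed thing).
The state is a dict: "t": time; "joint_positions": joint angles; "joint_vel": joint speeds; "tau": joint torques, N m; "tcp_pos": TCP position; "eef_rot": TCP orientation; "force": force on the tool from outside, world axes, zero at the start; "torque": the same for the moment, N m; "grip_width": finger opening in m; "finger_force": force on a finger pad.
Only numpy, scipy, OpenCV 4.12 (cv2) and the standard library are available. Lean on these libraries where they do the work, as an engineer would, in place of code of your own. Each camera call takes 0.05 s, during which the arm holds its last target. There are 200 camera calls.

## Working session

There is one attempt and no reset: what is moved stays moved. The work goes in short steps, Python scripts to look and compute and a tool call to move; the robot and the scene stay as the last step left them, time stands still between calls to the robot, and variables do not carry over. Pictures are saved under pics/ and viewed, at most 10 in all, crops included, and the job is handed in when it is done.

Besides the shell and the picture viewer there is one more tool, called after "Emit:" as name(argument=value, ...), one argument or row to a line, values as JSON. jog_arm: Moves the arm, as the interface text tells. Its arguments: {"type":"object","properties":{"rows":{"type":"string"}},"required":["rows"]}

```bash
mkdir -p pics; cat > h.py <<'E'
import numpy as np, cv2
from plant import manip
def w(cam,p):
    T=np.array(manip.get_calibration(cam)["T"]); return T[:3,:3]@np.array(p)+T[:3,3]
def px(cam,P):
    c=manip.get_calibration(cam);T=np.array(c["T"]);K=np.array(c["intrinsics"])
    p=T[:3,:3].T@(np.array(P)-T[:3,3]);s=p[:2]/p[2];s=s*(1+c["k1"]*(s@s));return K[:2,:2]@s+K[:2,2]
def ray(cam,u,z):
    "pixel u to world at height z"
    c=manip.get_calibration(cam);T=np.array(c["T"]);K=np.array(c["intrinsics"])
    d=np.linalg.inv(K)@[u[0],u[1],1];d=d[:2];s=d.copy()
    for _ in range(20): s=d/(1+c["k1"]*(s@s))
    r=T[:3,:3]@[s[0],s[1],1];return T[:3,3]+r*(z-T[2,3])/r[2]
def save(cam,name,crop=None,k=1):
    im=np.array(manip.snapshot(cam))[:,:,::-1]
    if crop: a,b,c,d=crop; im=im[b:d,a:c]
    cv2.imwrite("pics/"+name+".png",cv2.resize(im,None,fx=k,fy=k))
E
python3 - <<'E'
from h import *
np.set_printoptions(precision=3,suppress=True)
ims=[]
for c in("top","side"):
    save(c,c+"0")
    print(c,np.array(manip.get_calibration(c)["T"])[:3,3])
    for q in("foot_cast","mould","tote","tote_handle","tote_corner","tape","blue_bottle","spray_bottle"):
        for r in manip.pinpoint(c,q)[:5]:
            P=w(c,r["position"]);print(c,q,round(r["confidence"],2),P,px(c,P))
s=manip.read_state();print(s["t"],s["tcp_pos"],s["eef_rot"],s["grip_width"])
E
```

```text
top [ 0.446 -0.11   0.925]
top foot_cast 0.83 [ 0.578 -0.254  0.009] [348.684 210.612]
top foot_cast 0.65 [ 0.697 -0.253 -0.001] [346.481 163.526]
top mould 0.73 [ 0.582 -0.251 -0.002] [346.407 209.415]
top tote 0.79 [0.513 0.18  0.001] [169.729 237.349]
top tote_handle 0.76 [0.659 0.18  0.036] [167.571 175.648]
top tote_handle 0.48 [ 0.726 -0.158 -0.001] [307.962 152.484]
top tote_corner 0.6 [0.395 0.174 0.004] [169.814 287.019]
top tape 0.54 [ 0.723 -0.157  0.002] [307.659 153.   ]
top tape 0.19 [0.66  0.177 0.035] [168.868 175.108]
top blue_bottle 0.78 [ 0.727 -0.325  0.002] [375.741 151.214]
top spray_bottle 0.97 [ 0.457 -0.425  0.004] [421.534 260.99 ]
side [0.289 0.744 0.824]
side foot_cast 0.53 [ 0.577 -0.258  0.013] [284.218 194.063]
side foot_cast 0.46 [ 0.692 -0.253 -0.002] [249.692 192.334]
side foot_cast 0.44 [ 0.447 -0.283 -0.   ] [326.15  200.263]
side mould 0.84 [ 0.579 -0.252 -0.001] [283.106 198.532]
side tote 0.63 [0.517 0.175 0.   ] [257.35  309.096]
side tote_corner 0.97 [0.398 0.176 0.005] [305.274 320.464]
side tape 0.56 [ 0.734 -0.161  0.002] [226.876 206.306]
side blue_bottle 0.79 [ 0.727 -0.326  0.001] [247.279 177.124]
side blue_bottle 0.48 [0.667 0.175 0.039] [198.209 284.223]
side spray_bottle 0.94 [ 0.461 -0.429 -0.001] [331.155 174.012]
0.9 [ 0.204 -0.591  0.231] [[ 0.945  0.327  0.   ]
 [ 0.327 -0.945  0.   ]
 [ 0.    -0.    -1.   ]] 0.08513887844778473
```

```bash
ls pics
```

```text
side0.png
top0.png
```

View pics/top0.png

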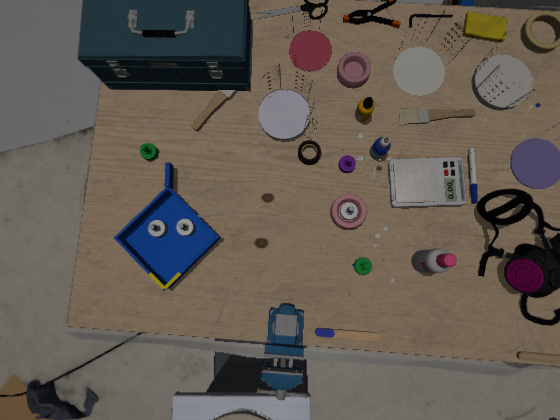

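View pics/side0.png

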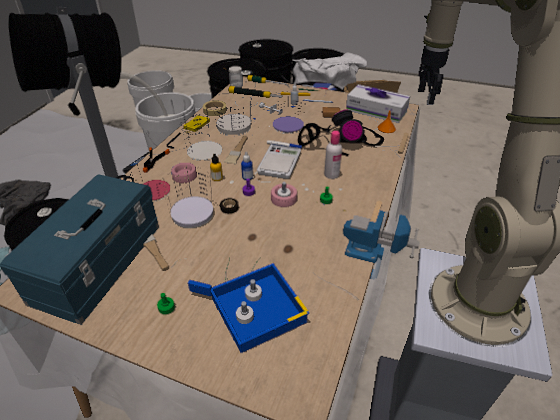

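The white foot in the pink mould is at top-camera pixel (348,211). These could be mistaken for it:
- purple look-alike at (347,163)
- green look-alikes at (363,266) and (148,152)
- finished feet in the tote at (156,228) and (185,227)

I choose the one in the pink mould and check it in a close crop.

```bash
python3 - <<'E'
from h import *
np.set_printoptions(precision=4,suppress=True)
save("top","c1",(318,180,378,240),8)
for c in("top","side"):
    if c=="side": manip.snapshot(c)
    for q in("foot_cast","foot_1","tote_handle","tote_corner","tote","mould"):
        for r in manip.pinpoint(c,q)[:4]: print(c,q,round(r["confidence"],2),w(c,r["position"]))
for n,u,z in (("c",(348.5,211),.065),("f1",(155,228),.056),("f2",(184,227),.056)): print(n,ray("top",u,z))
print("fin ends",ray("top",(168,164),.048),"tote corners L,R,yellow",ray("top",(116,238),.04),ray("top",(219,238),.04),ray("top",(165,289),.04))
# fin axis from mask
m=manip.cut_out("top","tote")
im=np.array(manip.snapshot("top")).astype(int)
b=(im[:,:,2]>im[:,:,0]+60)&(im[:,:,2]>im[:,:,1]+40); b[:, :100]=0; b[:,240:]=0; b[:150]=0
for row in range(160,192,3):
    cs=np.where(b[row])[0]
    if len(cs): print(row,cs.min(),cs.max(),ray("top",(cs.mean(),row),.048))
print(manip.read_state()["t"])
E
```

```text
top foot_cast 0.78 [ 0.6992 -0.2524  0.0018]
top foot_cast 0.7 [ 0.4478 -0.2862  0.0034]
top foot_1 0.81 [0.5359 0.139  0.007 ]
top foot_1 0.77 [0.5336 0.206  0.0041]
top foot_1 0.71 [ 0.7216  0.2375 -0.0007]
top foot_1 0.26 [ 0.5786 -0.2539  0.0123]
top tote_handle 0.76 [0.6604 0.176  0.0368]
top tote 0.69 [ 0.5082  0.1785 -0.0002]
top mould 0.96 [ 0.5798 -0.2535 -0.0014]
side foot_cast 0.4 [ 0.5781 -0.2551  0.0132]
side foot_cast 0.37 [0.3978 0.1759 0.0044]
side foot_1 0.71 [0.5405 0.1352 0.002 ]
side foot_1 0.63 [ 0.7304  0.2363 -0.0004]
side foot_1 0.61 [0.5357 0.2078 0.0042]
side tote_handle 0.91 [0.6665 0.1741 0.0392]
side tote_corner 0.69 [0.4002 0.1764 0.0064]
side tote_corner 0.3 [0.666  0.1741 0.0403]
side tote 0.97 [ 0.5151  0.1739 -0.003 ]
side mould 0.61 [ 0.5782 -0.2545 -0.0019]
side mould 0.22 [0.5376 0.2068 0.0036]
c [ 0.5688 -0.2451  0.065 ]
f1 [0.5309 0.1971 0.056 ]
f2 [0.5332 0.1304 0.056 ]
fin ends [0.6837 0.1757 0.048 ] tote corners L,R,yellow [0.509 0.293 0.04 ] [0.5091 0.0523 0.04  ] [0.3922 0.1735 0.04  ]
163 166 169 [0.6861 0.177  0.048 ]
166 166 169 [0.6788 0.1767 0.048 ]
169 165 169 [0.6716 0.1776 0.048 ]
172 165 169 [0.6643 0.1773 0.048 ]
175 165 169 [0.6571 0.1771 0.048 ]
178 165 169 [0.6499 0.1768 0.048 ]
181 165 168 [0.6427 0.1777 0.048 ]
184 165 168 [0.6355 0.1774 0.048 ]
187 166 168 [0.6283 0.1759 0.048 ]
190 163 172 [0.6211 0.1739 0.048 ]
1.7
```

View pics/c1.png

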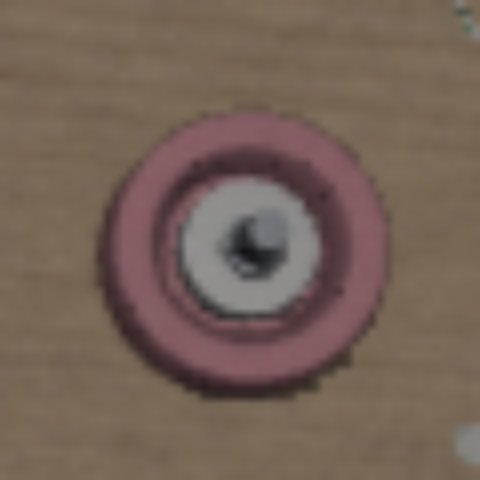

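The crop shows a white foot with a bare steel stud standing in the pink mould. The stud tip is at full-image pixel (351.5,208.5), which puts the stud at about (0.577,-0.253). Moving above it.

Emit:
jog_arm(
  rows="60 373 337 0 -0.333; 60 373 337 0 -0.333; 60 373 337 0 -0.333; 60 373 337 0 -0.333; 60 373 337 0 -0.333; 60 373 337 0 -0.333; 60 373 337 0 -0.333; 60 373 337 0 -0.333; 60 373 337 0 -0.333; 60 373 337 0 -0.333",
)

```text
t: 2.95
tcp_pos: [0.5773, -0.2534, 0.231]
eef_rot: [[1.0, 0.001, -0.001], [0.001, -1.0, -0.0], [-0.001, 0.0, -1.0]]
force: [0.2, -0.6, 0.1]
grip_width: 0.0601
finger_force: 0.0
```

Emit:
jog_arm(
  rows="50 0 0 -60 0; 50 0 0 -120 0; 50 0 0 -160 0; 50 0 0 -180 0; 50 0 0 -191 0; 50 0 0 -191 0",
)

```text
t: 3.7
tcp_pos: [0.5775, -0.2543, 0.041]
eef_rot: [[1.0, -0.001, 0.001], [-0.001, -1.0, -0.0], [0.001, 0.0, -1.0]]
force: [0.5, 0.2, 0.6]
grip_width: 0.0497
finger_force: 0.0
```

```bash
python3 - <<'E'
from h import *
s=manip.read_state();print(s["tcp_pos"],s["force"])
a=np.array(manip.snapshot("side"))[150:230,240:330,::-1];b=np.array(manip.snapshot("top"))[170:250,305:395,::-1]
cv2.imwrite("pics/g1.png",cv2.resize(np.hstack([a,b]),None,fx=4.4,fy=4.4))
E
```

```text
[ 0.57746623 -0.25433829  0.04098783] [0.53630429 0.21885221 0.56383401]
```

View pics/g1.png

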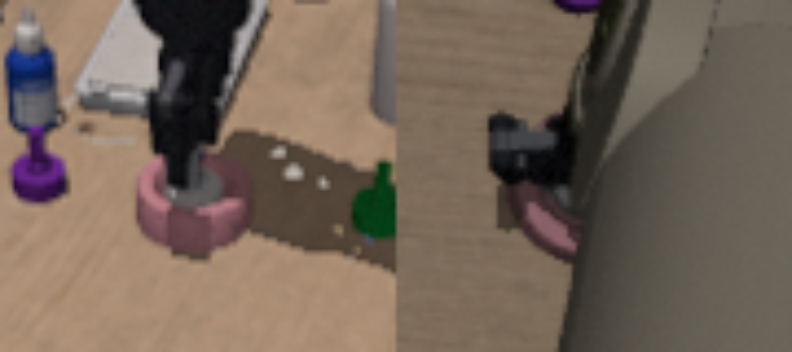

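The gripper is over the mould and the near finger stands before the stud, as expected. Closing and making a short lift.

Emit:
jog_arm(
  rows="0 0 0 0 0; 0 0 0 0 0; 0 0 0 0 0; 0 0 0 0 0; 0 0 0 0 0; 0 0 0 10 0; 0 0 0 25 0; 0 0 0 60 0; 0 0 0 100 0; 0 0 0 100 0",
)

```text
t: 5.05
tcp_pos: [0.5796, -0.2544, 0.1455]
eef_rot: [[1.0, -0.0, 0.007], [-0.0, -1.0, -0.003], [0.007, 0.003, -1.0]]
force: [-0.3, 0.6, -1.7]
grip_width: 0.01
finger_force: 58.4
```

Emit:
jog_arm(
  rows="0 -117 431 0 0; 0 -117 431 0 0; 0 -117 431 0 0; 0 -117 431 0 0; 0 -117 431 0 0; 0 -117 431 0 0; 0 -117 431 0 0; 0 -117 431 0 0; 0 -117 431 0 0; 0 -117 431 0 0",
)

```text
t: 6.3
tcp_pos: [0.4608, 0.1753, 0.1401]
eef_rot: [[1.0, -0.003, -0.0], [-0.003, -1.0, -0.001], [-0.0, 0.001, -1.0]]
force: [0.5, -0.5, -1.1]
grip_width: 0.0098
finger_force: 58.6
```

```bash
python3 - <<'E'
from h import *
s=manip.read_state();print(s["t"],s["tcp_pos"],s["force"],s["grip_width"])
save("side","s2",(150,160,370,370),2.8)
for q in ("tote_corner","tote_handle"):
  for r in manip.pinpoint("side",q)[:2]: print(q,r["confidence"],w("side",r["position"]))
E
```

```text
6.3 [0.46080399 0.17531518 0.14008703] [ 0.45281104 -0.48126323 -1.13152173] 0.009847796871947515
tote_corner 0.63 [0.40058693 0.17600551 0.00543386]
```

View pics/s2.png

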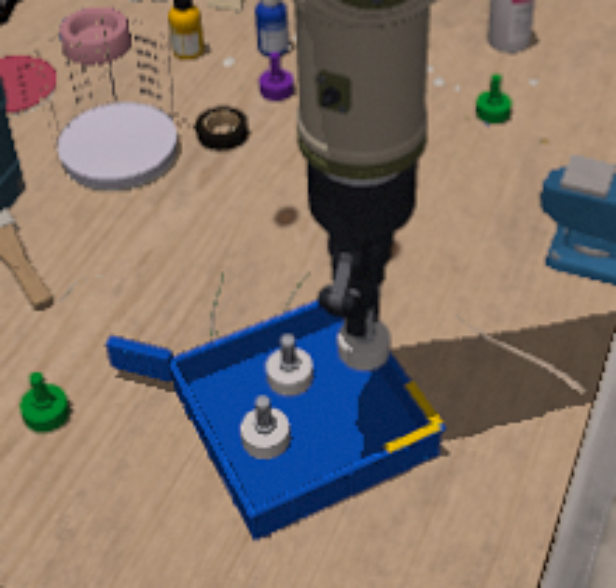

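The foot is held: its puck is under the gripper at crop pixel (363,345). The area below it in the tote is free, so I lower it.

Emit:
jog_arm(
  rows="0 0 0 -50 0; 0 0 0 -85 0; 0 0 0 -98 0; 0 0 0 -103 0; 0 0 0 -105 0; 0 0 0 -105 0",
)

```text
t: 7.2
tcp_pos: [0.461, 0.1776, 0.0363]
eef_rot: [[1.0, -0.0, 0.002], [-0.0, -1.0, 0.001], [0.002, -0.001, -1.0]]
force: [0.3, 0.1, -1.5]
grip_width: 0.01
finger_force: 58.6
```

Emit:
jog_arm(
  rows="0 0 0 -2 0; 0 0 0 -3 0; 0 0 0 -3 0",
)

```text
t: 7.58
tcp_pos: [0.4605, 0.1774, 0.0325]
eef_rot: [[1.0, -0.0, 0.001], [-0.0, -1.0, 0.0], [0.001, -0.0, -1.0]]
force: [-0.4, 0.1, 0.7]
grip_width: 0.0098
finger_force: 58.9
```

Emit:
jog_arm(
  rows="0 0 0 -1 0; 0 0 0 -1 0",
)

```text
t: 7.82
tcp_pos: [0.4612, 0.1778, 0.0325]
eef_rot: [[1.0, -0.0, 0.002], [-0.0, -1.0, 0.001], [0.002, -0.001, -1.0]]
force: [-2.0, -0.3, 8.6]
grip_width: 0.0099
finger_force: 59.7
```

Emit:
jog_arm(
  rows="40 0 0 0 0; 40 0 0 0 0; 40 0 0 0 0; 40 0 0 20 0; 40 0 0 60 0; 40 0 0 110 0; 40 0 0 110 0",
)

```text
t: 8.7
tcp_pos: [0.4626, 0.1785, 0.1452]
eef_rot: [[1.0, -0.0, 0.007], [-0.0, -1.0, 0.002], [0.007, -0.002, -1.0]]
force: [-0.0, -0.2, -0.4]
grip_width: 0.04
finger_force: 0.0
```

Emit:
jog_arm(
  rows="50 201 0 0 0; 50 201 0 0 0; 50 201 0 0 0; 50 201 0 0 0; 50 201 0 0 0",
)

```text
t: 9.32
tcp_pos: [0.6612, 0.177, 0.1388]
eef_rot: [[1.0, -0.001, -0.003], [-0.001, -1.0, -0.0], [-0.003, 0.0, -1.0]]
force: [-0.1, 0.6, -0.4]
grip_width: 0.0501
finger_force: 0.0
```

```bash
python3 - <<'E'
from h import *
np.set_printoptions(precision=4,suppress=True)
s=manip.read_state();print(s["t"],s["tcp_pos"],s["force"],s["grip_width"])
a=np.array(manip.snapshot("side"))[240:380,170:330,::-1]
cv2.imwrite("pics/s3.png",cv2.resize(a,None,fx=4,fy=4))
for c in("side","top"):
  if c=="top":manip.snapshot(c)
  for q in ("tote_corner","tote_handle","foot_1","tote"):
    for r in manip.pinpoint(c,q)[:4]: print(c,q,r["confidence"],w(c,r["position"]))
E
```

```text
9.325 [0.6612 0.177  0.1388] [-0.1168  0.6483 -0.4479] 0.050108323683787814
side tote_corner 0.94 [0.4008 0.1768 0.0057]
side tote_handle 0.76 [0.6676 0.1768 0.0406]
side foot_1 0.72 [ 0.7277  0.2327 -0.0005]
side foot_1 0.66 [ 0.5394  0.1346 -0.0016]
side foot_1 0.58 [0.537  0.2043 0.0026]
top tote_corner 0.98 [0.3976 0.1716 0.0071]
top tote_handle 0.56 [0.6588 0.1752 0.0393]
top foot_1 0.73 [0.5303 0.2086 0.0043]
top foot_1 0.61 [0.536  0.1386 0.0039]
top tote 0.89 [0.5116 0.1788 0.0002]
top tote 0.45 [ 0.7257 -0.1577  0.0027]
```

View pics/s3.png

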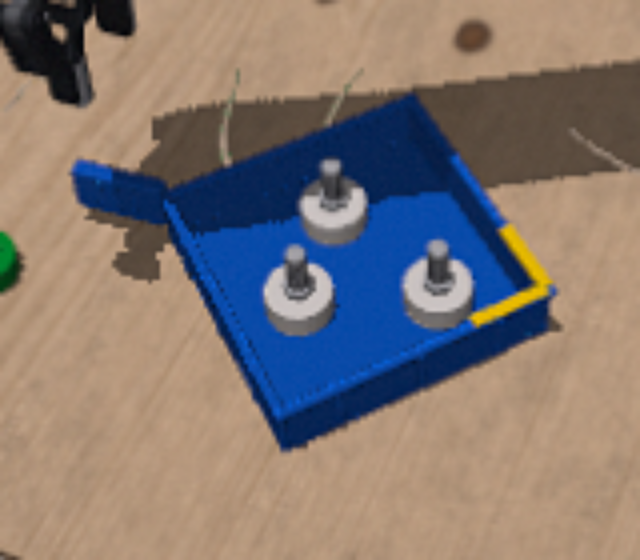

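All three feet stand upright in the tote, at crop pixels (300,300), (333,210) and (438,290). The fin is at (120,190). Lowering onto the fin.

Emit:
jog_arm(
  rows="45 2 0 -60 0; 45 2 0 -100 0; 45 2 0 -119 0; 45 2 0 -119 0; 45 2 0 -119 0; 0 2 0 -119 0; 0 2 0 -119 0; 0 2 0 -119 0; 0 2 0 -119 0; 0 2 0 -119 0",
)

```text
t: 11.08
tcp_pos: [0.6642, 0.1775, 0.0239]
eef_rot: [[1.0, -0.0, 0.002], [-0.0, -1.0, 0.001], [0.002, -0.001, -1.0]]
force: [-0.9, -1.4, 6.9]
grip_width: 0.0111
finger_force: 59.5
```

Emit:
jog_arm(
  rows="0 -1 0 6 0; 0 -2 0 12 0; 0 -4 0 18 0; 0 -5 0 23 0; 0 -6 0 29 0; 0 -8 0 34 0; 0 -10 0 40 0; 0 -12 0 46 0; 0 -12 0 46 0",
)

```text
t: 12.2
tcp_pos: [0.6514, 0.1775, 0.0691]
eef_rot: [[1.0, 0.0, 0.001], [0.0, -1.0, 0.0], [0.001, -0.0, -1.0]]
force: [0.3, 0.1, -3.2]
grip_width: 0.0109
finger_force: 58.4
```

```bash
python3 - <<'E'
from h import *
np.set_printoptions(precision=4,suppress=True)
s=manip.read_state();print(s["t"],s["tcp_pos"],s["force"],s["torque"],s["grip_width"])
a=np.array(manip.snapshot("side"))[220:360,160:330,::-1]
cv2.imwrite("pics/s4.png",cv2.resize(a,None,fx=4,fy=4))
for c in("side",):
  for q in ("tote_corner","tote_handle","foot_1","tote"):
    for r in manip.pinpoint(c,q)[:4]: print(c,q,r["confidence"],w(c,r["position"]))
E
```

```text
12.2 [0.6514 0.1775 0.0691] [ 0.2862  0.1046 -3.2378] [ 0.0121 -0.4257 -0.0175] 0.010936545235782677
side tote_corner 0.63 [0.3977 0.1783 0.0092]
side tote_handle 0.84 [0.6537 0.1766 0.0822]
side tote_handle 0.33 [0.3966 0.1765 0.0037]
side foot_1 0.81 [0.5324 0.2085 0.0248]
side foot_1 0.54 [ 0.7278  0.2341 -0.0018]
side tote 0.63 [0.5158 0.1764 0.0167]
```

View pics/s4.png

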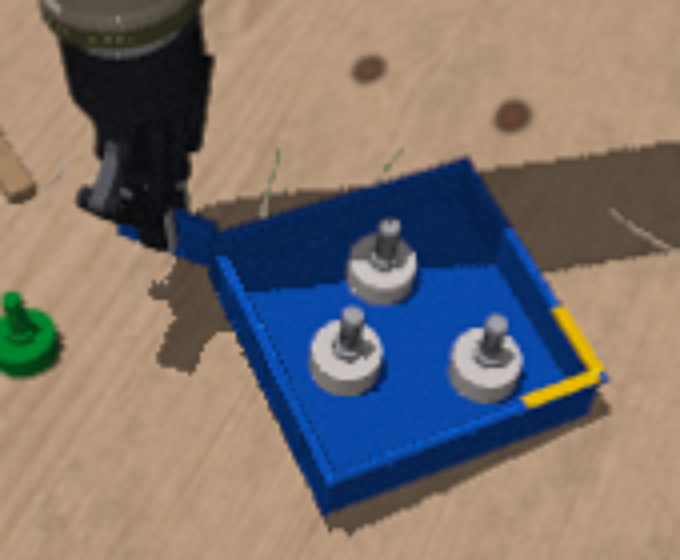

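The tote tilts about its yellow corner, now at about 10°, and the feet have not slid yet. Continuing slowly.

Emit:
jog_arm(
  rows="0 -2 0 5 0; 0 -4 0 10 0; 0 -6 0 15 0; 0 -8 0 20 0; 0 -10 0 25 0; 0 -12 0 30 0; 0 -14 0 35 0; 0 -17 0 40 0; 0 -19 0 44 0; 0 -19 0 44 0",
)

```text
t: 13.7
tcp_pos: [0.6323, 0.1775, 0.1128]
eef_rot: [[1.0, -0.0, 0.001], [-0.0, -1.0, 0.0], [0.001, -0.0, -1.0]]
force: [-0.1, 0.5, -2.5]
grip_width: 0.0109
finger_force: 59.0
```

Emit:
jog_arm(
  rows="0 -2 0 4 0; 0 -5 0 8 0; 0 -8 0 13 0; 0 -11 0 18 0; 0 -14 0 22 0; 0 -17 0 27 0; 0 -20 0 31 0; 0 -23 0 35 0; 0 -27 0 40 0; 0 -27 0 40 0",
)

```text
t: 14.95
tcp_pos: [0.6052, 0.1774, 0.153]
eef_rot: [[1.0, 0.0, 0.001], [0.0, -1.0, 0.0], [0.001, -0.0, -1.0]]
force: [-0.0, 0.1, -3.4]
grip_width: 0.0106
finger_force: 58.6
```

Emit:
jog_arm(
  rows="0 0 0 0 0; 0 0 0 0 0; 0 0 0 0 0; 0 0 0 0 0; 0 0 0 0 0; 0 0 0 0 0",
)

```text
t: 15.7
tcp_pos: [0.6053, 0.1773, 0.1523]
eef_rot: [[1.0, -0.0, 0.0], [-0.0, -1.0, 0.0], [0.0, -0.0, -1.0]]
force: [1.8, -0.1, -1.7]
grip_width: 0.0109
finger_force: 58.7
```

```bash
python3 - <<'E'
from h import *
np.set_printoptions(precision=4,suppress=True)
s=manip.read_state();print(s["t"],s["tcp_pos"],s["force"],s["torque"],s["grip_width"])
a=np.array(manip.snapshot("side"))[200:360,160:330,::-1]
cv2.imwrite("pics/s5.png",cv2.resize(a,None,fx=3.7,fy=3.7))
for c in("side","top"):
  manip.snapshot(c)
  for q in ("tote_corner","tote_handle","foot_1","tote"):
    for r in manip.pinpoint(c,q)[:4]: print(c,q,r["confidence"],w(c,r["position"]))
E
```

```text
15.7 [0.6053 0.1773 0.1523] [ 1.756  -0.1162 -1.671 ] [ 0.0127 -0.3948  0.0458] 0.010930443155133888
side tote_corner 0.98 [0.398  0.1776 0.004 ]
side tote_handle 0.53 [0.4197 0.1719 0.0194]
side foot_1 0.84 [0.4503 0.1471 0.0291]
side foot_1 0.78 [ 0.7284  0.2355 -0.0033]
side foot_1 0.73 [0.4464 0.2072 0.0319]
side tote 0.76 [0.5027 0.1749 0.0536]
top tote_corner 0.65 [0.3958 0.174  0.0093]
top tote_handle 0.84 [0.6074 0.1751 0.1625]
top foot_1 0.66 [0.4394 0.2079 0.0338]
top foot_1 0.63 [ 0.7253  0.2381 -0.0013]
top foot_1 0.54 [0.444  0.1503 0.0319]
top tote 0.86 [0.4959 0.1824 0.0578]
top tote 0.61 [0.4189 0.1753 0.0192]
top tote 0.43 [ 0.4597 -0.4258  0.0013]
top tote 0.32 [0.3944 0.1765 0.0085]
```

View pics/s5.png

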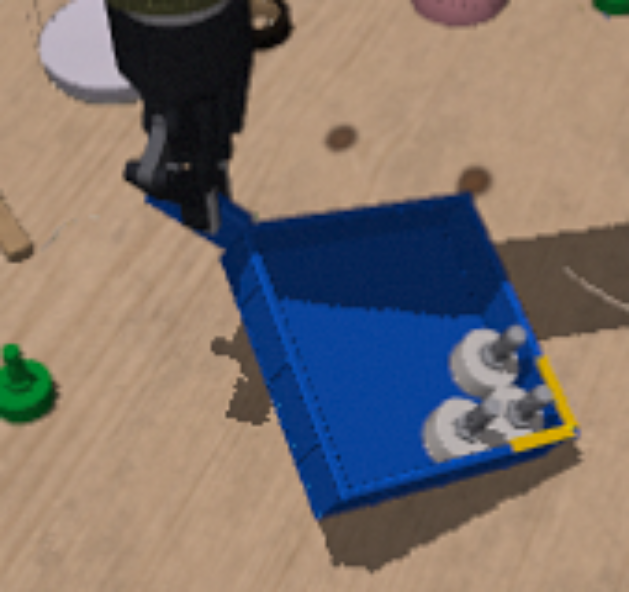

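The three feet are packed in the yellow corner at crop pixels (520,405), (485,360) and (460,430). The slope is about 29° and only the low corner touches the bench. Handing in.

```bash
python3 -c "
from plant import manip
print(manip.sign_off())"
```

```text
the job is handed in; nothing more can be done
None
```

I set the cast foot upright in the tote and tilted the tote to about 29°, so all three feet slid into the yellow corner; I handed in with the gripper still holding it, only its low corner on the bench, and the tape and bottles untouched.

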